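# Make up the pipe kit and the shelf kit

### The arm

A 6-joint arm with a two-finger parallel gripper is mounted at the origin on the work surface. World frame = base frame: x ahead of the robot, y to its left, z up, the work surface at z = 0. Lengths are in m, angles in rad, forces in N, time in s.
With the tool pointing down it reaches from about 0.275 to 1 m from the base axis. Payload 8.4 kg.
Tool frame: the origin (TCP) lies midway between the tips of the shut fingers; the grasp point (between the pads) lies 19 mm behind it; z points along the fingers, y is the line along which they close (so a half turn about z gives the same grasp; the last joint's range is limited). The gripper opens to 85 mm and grips with 20 to 120 N. Pads are 22 mm wide; open, the fingers measure 114 mm over their backs; the gripper's body (76 mm by 85 mm) begins 54 mm behind the grasp point. The pads swing forward as they close: fully open they stand 13 mm farther back than shut.
Start: joints at [-1.316, 0.353, 1.633, -0, 1.155, -0.002], TCP at [0.159, -0.605, 0.231] pointing down, gripper open.
Joint ranges: [-2.63, 2.63], [-0.92, 2.1], [0.06, 2.66], [-1.3, 4.44], [0, 2.69], [-3.02, 3.02]. Speed limits (rad/s): [2.22, 2.22, 2.79, 3.14, 3.14, 3.14].

### API

Orientations are given as a unit quaternion [x, y, z, w].
In Python, from bench import env, imaging gives the robot as it stands.
- The arm moves only by the tool arm_command, never from a script. Its argument "plan" is a list of rows, each an object with "jaw": the closure, from 0 (fully open) to 1 (shut); "slide": the shift along the tool's x, y, z in normalised numbers (1 is 0.8 m), a list of three; "delta_rot": the turn, a rotation vector about the tool's x, y, z in parts of the range, where 1.0 means pi/2 rad, a list of three. In form: [{"jaw": jaw, "slide": [tx, ty, tz], "delta_rot": [wx, wy, wz]}, ...]. A call has exactly 8 rows; each row is the pose to reach, as a shift and turn from the pose commanded when the call began, along the tool's axes at that moment; what a row does not reach only later rows make up. A row lasts 1/8 s, in which the tool goes at most 62.5 mm and 10.7 degrees, less where a joint would pass 70% of its speed; a pose out of reach is approached as far as the arm can. Shift and turn numbers lie between -1 and 1, and a call with a number outside is refused. A call with a gripper value outside its range is refused whole. The fingers move at their own pace and stop on an object; "grip_force" is the grip in N (left out, the last holds). Time passes only in rows, so rows that repeat a pose let the fingers close, or fill a call up. It gives the time, the measured TCP pose, the force, the opening and the grip force at its end, in the units of the state.
- env.read_state(): the state, without advancing time (a new reading comes with each control period).
- imaging.camera(name): name is "side" or "top"; returns a dict with "frame" (400x640x3 uint8, red, green, blue), "vertical_fov" (degrees; the focal length in pixels is half the picture's height over the tangent of half this angle, whatever the lens; pixels are square), "cx", "cy" (the principal point, pixels), "k1" (the pictures are not rectified: a ray, as slopes to the right and down, at radius r is drawn at 1 + k1 r^2 times it, then the intrinsics apply), "xyz" and "rotation" of the camera in the world. Camera axes: x right, y down, z forward; pixel columns grow to the right and rows downward; lengths in m; the calibration is good to about 2 mm. A picture is of the moment at which its call begins. There is no depth.
- env.sign_off(): hands the job in; it is judged then, once.
Trained networks look in a picture, given as the dict that the camera call returned (one of the last four; its "shot" number tells which), for a name from the list of things; names that differ only in an ending like _2 or _b are one class to them, and where a whole thing is asked for, a point or a joint stands for the part that bears it (a point fixed in the world has none). Each returns a list of dicts, best first, with "conf" (0 to 1); they miss things now and then, are a little off and sometimes report something else, mostly with a low value. They report only what shows in the picture. A call takes as long as a camera call.
- imaging.find_in(picture, label): "uv" ([column, row] in pixels, amid what is visible of it).
- imaging.place_of(picture, label): "uv" ([column, row] in pixels: a listed point, or the origin of a listed thing).
The state is a dict: "time": time; "q": joint angles; "qd": joint speeds; "effort": joint torques, N m; "tool_pos": TCP position; "ee_rot": TCP orientation; "force": force on the tool from outside, world axes, zero at the start; "moment": the same for the moment, N m; "opening": finger opening in m; "gripper_force": force on a finger pad.
Only numpy, scipy, OpenCV 4.12 (cv2) and the standard library are available. Lean on these libraries where they do the work, as an engineer would, in place of code of your own. Each camera call takes 0.05 s, during which the arm holds its last target. There are 200 camera calls.

### The job

Make up the two job trays. Into the small tray with the two equal square bays put the hole saw from the keyhole rack (slide it along its slot to the wide end and lift it free) and the narrow pipe coupling, both standing upright, one in each bay; into the large tray put the white shelf bracket flat on its side in the wide bay and the low screw tub upright in the narrow bay. Set every piece down on the floor of its bay rather than dropping it, and leave the wide coupling and the tall jar where they stand.

Things in the scene. Friction and masses are not known exactly. Their poses are not given: they have to be found in the camera images.
- hole_saw: Steel hole saw on its arbor, one rigid upright piece 92 mm tall, 0.11-0.22 kg. Origin: centre of its lower rim, z up the axis. Dark cup 35 mm dia z 0-40, neck 14 dia z 40-50, drive plate 30 dia z 50-60, shank 11 dia z 60-92 (grip here). Hangs at the start in the rack's slot: drive plate on the rack's top, neck in the slot, cup below, 6 mm free play upward.
- rack: Fixed steel keyhole rack 120 mm (x) by 126 (y), 80 high, origin at the centre of its underside. Top plate 4 mm thick, upper face at z 80. Its keyhole: round wide end 50 dia centred at x -25, y 0, then a slot 20 wide along +x to x 38. The saw's axis starts at x 18 to 28; only the wide end lets its cup through. Side cheeks at y +-46.
- narrow_coupling: Narrow grey plastic pipe coupling: open sleeve standing on end, 40 mm outer diameter at its two end collars (16 mm tall each, waist 2 mm slimmer in radius), about 4 mm wall, 52 mm tall. Origin at the centre of its underside, z up along its axis.
- bracket: White L-shaped shelf bracket lying on its side, 24 mm high, 90 (x) by 65 (y); origin at the middle of that rectangle, on the underside, z up. Long leg along x (-45 to 45) centred on y -25.5; short leg along y (-32.5 to 32.5) centred on x -38; both 14 thick. A small brace in the inner corner reaches to x -17. Grip across the long leg near x 0. 0.10-0.20 kg.
- screw_tub: Low round closed tub, white with a black lid, 50 mm diameter, 46 mm tall. Origin at the centre of its underside, z up.
- small_tray: Fixed small open tray of bare metal, 84 mm (x) by 162 (y), 28 high; walls and floor 6 thick, bay floors at z 6. One wall across the middle makes two equal bays 72 by 72 mm, centred at y -39 and y +39 (x 0). Origin at the centre of its underside.
- large_tray: Fixed large open tray of bare metal, 152 mm (x) by 208 (y), 28 high; walls and floor 6 thick, bay floors at z 6. One wall makes two bays, both 140 long in x: the narrow bay 70 wide, centred at y -63, and the wide bay 120 wide, centred at y +38. Origin at the centre of its underside.
- wide_coupling: Wide grey plastic pipe coupling, not wanted: open sleeve standing on end, 62 mm outer diameter, 52 mm tall. Origin at the centre of its underside.
- nail_jar: Tall jar of amber glass with a steel cap, not wanted: 54 mm diameter, 95 mm tall. Origin at the centre of its underside.

How it is judged:
At the end, for the whole second after the job is handed in: Hole saw and narrow coupling upright (0.1 rad), one in each bay of the small tray; bracket flat in the wide bay, tub upright in the narrow bay of the large tray; each on its bay floor (4 mm), between its walls, at rest. Wide coupling and jar upright within 30 mm of their start (z of hole_saw in the frame of small_tray between 0.002 and 0.01 m and angle between each of hole_saw, narrow_coupling, bracket, screw_tub, wide_coupling, nail_jar's own z axis and vertical below 0.1 rad and linear speed of each of hole_saw, narrow_coupling, bracket, screw_tub below 0.02 m/s and angular speed of each of hole_saw, narrow_coupling, bracket, screw_tub below 0.2 rad/s and z of narrow_coupling in the frame of small_tray between 0.002 and 0.01 m and z of bracket in the frame of large_tray between 0.002 and 0.01 m and z of screw_tub in the frame of large_tray between 0.002 and 0.01 m and x of hole_saw in the frame of small_tray between -0.03 and 0.03 m and x of narrow_coupling in the frame of small_tray between -0.03 and 0.03 m and ((y of hole_saw in the frame of small_tray between -0.069 and -0.009 m and y of narrow_coupling in the frame of small_tray between 0.009 and 0.069 m) or (y of hole_saw in the frame of small_tray between 0.009 and 0.069 m and y of narrow_coupling in the frame of small_tray between -0.069 and -0.009 m)) and x of bracket in the frame of large_tray between -0.045 and 0.045 m and y of bracket in the frame of large_tray between 0.003 and 0.073 m and x of screw_tub in the frame of large_tray between -0.055 and 0.055 m and y of screw_tub in the frame of large_tray between -0.082 and -0.044 m and distance of each of wide_coupling, nail_jar from where it was at the start of the episode below 0.03 m); the robot touches nothing.
It fails at once if a kit piece is dropped (falls loose faster than 0.7 m/s, some 25 mm) ((contact force between hole_saw and the fingers below 0.02 N and linear speed of hole_saw above 0.7 m/s) or (contact force between narrow_coupling and the fingers below 0.02 N and linear speed of narrow_coupling above 0.7 m/s) or (contact force between bracket and the fingers below 0.02 N and linear speed of bracket above 0.7 m/s) or (contact force between screw_tub and the fingers below 0.02 N and linear speed of screw_tub above 0.7 m/s)).
It fails at once if the wide coupling is knocked away or over (distance of wide_coupling from where it was at the start of the episode above 0.03 m or angle between wide_coupling's own z axis and vertical above 0.3 rad).
It fails at once if the nail jar is knocked away or over (distance of nail_jar from where it was at the start of the episode above 0.03 m or angle between nail_jar's own z axis and vertical above 0.3 rad).
It also fails if it takes over 102 s, if anything falls off the work surface, if the arm or the gripper's body presses on something with over 40 N, if the wrist force passes 120 N, or if a joint passes its speed limit or range.

## Working session

There is one attempt and no reset: what is moved stays moved. The work goes in short steps, Python scripts to look and compute and a tool call to move; the robot and the scene stay as the last step left them, time stands still between calls to the robot, and variables do not carry over. Pictures are saved under pics/ and viewed, at most 14 in all, crops included, and the job is handed in when it is done.

Besides the shell and the picture viewer there is one more tool, called after "Emit:" as name(argument=value, ...), one argument or row to a line, values as JSON. arm_command: Moves the arm, as the interface text tells. Its arguments: {"type":"object","properties":{"plan":{"type":"array"},"grip_force":{"type":"number"}},"required":["plan"]}

```bash
ls; mkdir -p pics
python3 - <<'E'
from bench import env, imaging
import cv2
s=env.read_state(); print({k:s[k] for k in('time','tool_pos','ee_rot','opening','force')})
for n in('side','top'):
    p=imaging.camera(n); cv2.imwrite(f'pics/{n}0.png',p['frame'][...,::-1])
    print(n,{k:v for k,v in p.items() if k!='frame'})
    for l in 'hole_saw rack narrow_coupling bracket screw_tub small_tray large_tray wide_coupling nail_jar'.split():
        print(l,[(d['uv'],d['conf']) for d in imaging.place_of(p,l)[:3]],'F',[(d['uv'],d['conf']) for d in imaging.find_in(p,l)[:2]])
E
```

```text
pics
{'time': 0.0, 'tool_pos': array([ 0.15862434, -0.60402933,  0.23054652]), 'ee_rot': array([ 9.91769627e-01,  1.28033172e-01, -8.56620716e-05, -7.12335029e-04]), 'opening': 0.0853071222157811, 'force': array([0.01024234, 0.00877718, 0.56254656])}
side {'vertical_fov': 56.26290564194238, 'cx': 331.49892728966023, 'cy': 205.16893637176403, 'k1': 0.006923786708741798, 'xyz': array([ 0.48171585, -0.73821126,  0.56156656]), 'rotation': array([ 8.81920198e-01,  7.72402452e-04,  1.64980941e-03, -4.71395212e-01]), 'shot': 1}
hole_saw [] F [([384.9, 305.5], 0.6), ([313.5, 223.0], 0.18)]
rack [([365.4, 343.7], 0.88)] F [([367.7, 335.5], 0.95)]
narrow_coupling [([300.1, 267.1], 0.7), ([381.0, 232.4], 0.32)] F [([299.9, 257.7], 0.97)]
bracket [([298.2, 198.8], 0.73)] F [([305.0, 199.8], 0.87), ([298.2, 259.0], 0.42)]
screw_tub [([315.3, 232.7], 0.86)] F [([314.6, 222.4], 0.9), ([287.3, 161.6], 0.73)]
small_tray [([381.0, 228.5], 0.85)] F [([382.4, 229.2], 0.83)]
large_tray [([355.9, 169.6], 0.78)] F [([352.9, 166.9], 0.74)]
wide_coupling [([256.3, 321.4], 0.83)] F [([258.7, 312.7], 0.77), ([
[... 316 characters left out ...]
872462, -0.04895241,  0.0477155 ]), 'shot': 2}
hole_saw [([446.6, 172.1], 0.54)] F [([453.4, 169.1], 0.45)]
rack [([442.8, 181.5], 0.97), ([325.0, 226.9], 0.26)] F [([439.8, 179.0], 0.62)]
narrow_coupling [([370.5, 237.4], 0.71)] F [([374.5, 232.0], 0.58)]
bracket [([268.6, 239.6], 0.6)] F [([275.3, 231.0], 0.68)]
screw_tub [([443.8, 173.1], 0.69), ([324.6, 226.7], 0.63)] F [([325.2, 223.4], 0.59), ([374.7, 234.8], 0.19)]
small_tray [([317.9, 157.5], 0.87)] F [([193.3, 178.8], 0.71), ([320.6, 159.2], 0.7)]
large_tray [([195.9, 179.3], 0.68)] F [([194.1, 180.1], 0.97)]
wide_coupling [([429.6, 258.6], 0.63)] F [([439.6, 256.3], 0.54)]
nail_jar [([209.0, 258.9], 0.7)] F [([203.2, 259.5], 0.94)]
```

View pics/side0.png

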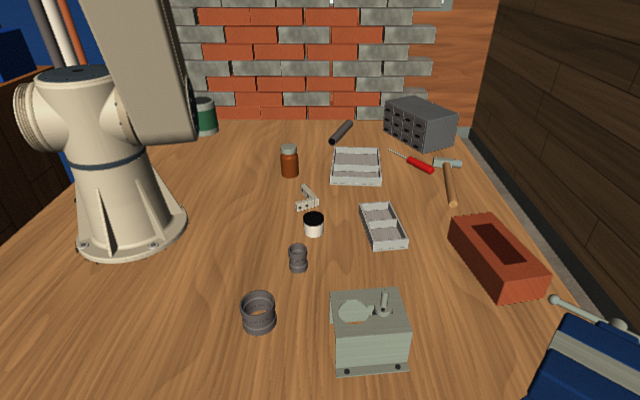

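View pics/top0.png

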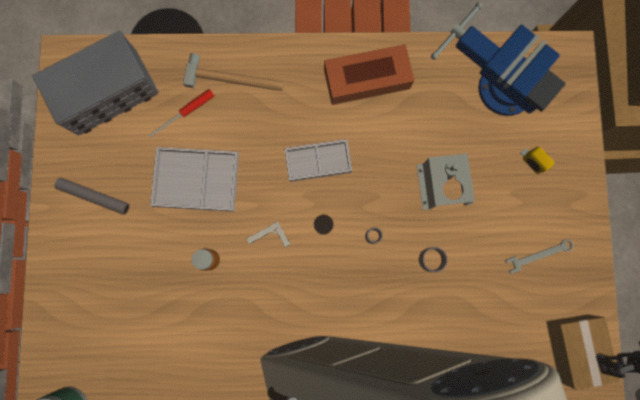

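The side view shows the rack with the saw at about (368,335) and (385,303), the narrow coupling at (298,258), the tub at (314,224), the bracket at (307,199), and the trays at (383,227) and (356,167). In the top view they are at rack (444,181), coupling (373,236), tub (323,224), bracket (270,233), and trays (318,160) and (195,180). Next I'll fit model silhouettes in both views.

```bash
cat > h.py <<'E'
import numpy as np, cv2
from scipy.spatial.transform import Rotation as R
from scipy.optimize import minimize
def proj(p,P):
    f=p['frame'].shape[0]/2/np.tan(np.radians(p['vertical_fov']/2))
    c=R.from_quat(p['rotation']).inv().apply(np.atleast_2d(P)-p['xyz'])
    s=c[:,:2]/c[:,2:]; s=s*(1+p['k1']*(s**2).sum(1,keepdims=True))
    return s*f+[p['cx'],p['cy']]
def ray(p,uv,z):
    f=p['frame'].shape[0]/2/np.tan(np.radians(p['vertical_fov']/2))
    d=(np.array(uv)-[p['cx'],p['cy']])/f; s=d.copy()
    for _ in range(5): s=d/(1+p['k1']*(s**2).sum())
    w=R.from_quat(p['rotation']).apply([*s,1.]); return p['xyz']+w*(z-p['xyz'][2])/w[2]
def box(x0,x1,y0,y1,z0,z1): return np.array([[x,y,z] for x in(x0,x1) for y in(y0,y1) for z in(z0,z1)])/1e3
def cyl(r,z0,z1,n=32):
    a=np.linspace(0,2*np.pi,n,endpoint=False); return np.array([[r*np.cos(t),r*np.sin(t),z] for z in(z0,z1) for t in a])/1e3
M={'rack':[box(-60,60,-46,46,0,80)],'narrow_coupling':[cyl(20,0,16),cyl(18,0,52),cyl(20,36,52)],
'bracket':[box(-45,45,-32.5,-18.5,0,24),box(-45,-31,-32.5,32.5,0,24)],'screw_tub':[cyl(25,0,46)],
'small_tray':[box(-42,42,-81,81,0,28)],'large_tray':[box(-76,76,-104,104,0,28)],'wide_coupling':[cyl(31,0,52)],'nail_jar':[cyl(27,0,95)]}
def place(Q,x,y,z,yaw): return R.from_euler('z',yaw).apply(Q)+[x,y,z]
S=4
def sil(p,name,pose,win):
    u0,v0,u1,v1=win; m=np.zeros(((v1-v0)*S,(u1-u0)*S),np.uint8)
    for Q in M[name]:
        uv=(proj(p,place(Q,*pose))-[u0-.5,v0-.5])*S-.5
        cv2.fillConvexPoly(m,np.round(cv2.convexHull(uv.astype(np.float32))*16).astype(np.int32),255,shift=4)
    return m/255.
def fit(name,pics,masks,x0,free):
    # pics list; free: indices of pose optimised
    wins=[]
    for p in pics:
        uv=np.vstack([proj(p,place(Q,*x0)) for Q in M[name]]); a=uv.min(0)-8; b=uv.max(0)+8
        wins.append([int(max(a[0],0)),int(max(a[1],0)),int(min(b[0],640)),int(min(b[1],400))])
    big=[cv2.resize(m[w[1]:w[3],w[0]:w[2]].astype(np.float32),None,fx=S,fy=S,interpolation=cv2.INTER_LINEAR)>.5 for m,w in zip(masks,wins)]
    sc=np.array([.01,.01,.01,.1])[free]
    def cost(d):
        q=np.array(x0,float); q[free]+=d*sc; c=0
        for p,w,b in zip(pics,wins,big):
            s=sil(p,name,q,w)>.5; c+=1-(s&b).sum()/(s|b).sum()
        return c/len(pics)
    best=min((minimize(cost,d0,method='Nelder-Mead',options=dict(initial_simplex=np.vstack([d0,d0+np.eye(len(free))]),xatol=.01,fatol=1e-4)) for d0 in (np.zeros(len(free)),-.4*np.ones(len(free)))),key=lambda r:r.fun)
    q=np.array(x0,float); q[free]+=best.x*sc; return q,best.fun
E
cat > m1.py <<'E'
from h import *
from bench import imaging
import pickle
ps=[imaging.camera(n) for n in('side','top')]; pickle.dump(ps,open('p0.pkl','wb'))
def mask(p):
    f=cv2.cvtColor(p['frame'],cv2.COLOR_RGB2HSV); m=(f[...,1]<85)|(f[...,2]<45); return m
ms=[mask(p) for p in ps]
uv0={'rack':(443,181),'narrow_coupling':(370.5,237),'bracket':(268,239),'screw_tub':(324.6,226.7),'small_tray':(318,159),'large_tray':(195.9,180),'wide_coupling':(431,258.6),'nail_jar':(209,259)}
yaw0={'bracket':2.1,'small_tray':.1,'large_tray':-.05,'rack':-1.5}
for n,u in uv0.items():
    b=ray(ps[1],u,0); x0=[b[0],b[1],0,yaw0.get(n,0)]; yf=[3] if n in yaw0 else []
    for k,(pp,mm,fr) in {'both':(ps,ms,[0,1,2]+yf),'side':(ps[:1],ms[:1],[0,1]+yf),'top':(ps[1:],ms[1:],[0,1]+yf)}.items():
        q,c=fit(n,pp,mm,x0,fr); print(n,k,np.round(q,4),round(c,3))
for p,m,n,w,s in((ps[0],ms[0],'s',(230,135,430,385),2),(ps[1],ms[1],'t',(140,130,480,280),2)):
    i=[cv2.resize(a[w[1]:w[3],w[0]:w[2]],None,fx=s,fy=s,interpolation=cv2.INTER_CUBIC) for a in(p['frame'][...,::-1],np.dstack([m.astype(np.uint8)*255]*3))]
    cv2.imwrite(f'pics/crop_{n}.png',np.hstack(i) if n=='s' else np.vstack(i))
E
python3 m1.py
```

```text
rack both [ 0.551  -0.3185 -0.0159 -1.3853] 0.26
rack side [ 0.5447 -0.3326  0.     -1.3267] 0.16
rack top [ 0.5435 -0.315   0.     -1.6031] 0.316
narrow_coupling both [ 0.412  -0.1342 -0.0043  0.    ] 0.403
narrow_coupling side [ 0.4114 -0.1384  0.      0.    ] 0.195
narrow_coupling top [ 0.4137 -0.1344  0.      0.    ] 0.612
bracket both [ 0.4016  0.1319 -0.0041  2.0569] 0.211
bracket side [0.3995 0.1256 0.     2.0466] 0.277
bracket top [0.402  0.1314 0.     2.0605] 0.096
screw_tub both [ 0.4398 -0.0065 -0.0063  0.    ] 0.391
screw_tub side [ 0.4399 -0.0128  0.      0.    ] 0.362
screw_tub top [ 0.4382 -0.0082  0.      0.    ] 0.433
small_tray both [ 0.6095  0.0035 -0.0044  0.1343] 0.047
small_tray side [ 0.6064 -0.0021  0.      0.133 ] 0.035
small_tray top [0.6103 0.0035 0.     0.1375] 0.023
large_tray both [ 0.5628  0.3207 -0.004  -0.0802] 0.053
large_tray side [ 0.5598  0.3128  0.     -0.063 ] 0.066
large_tray top [ 0.5637  0.3199  0.     -0.0689] 0.014
wide_coupling both [ 0.3511 -0.281  -0.0041  0.    ] 0.356
wide_coupling side [ 0.3514 -0.2836  0.      0.    ] 0.104
wide_coupling top [ 0.3528 -0.2802  0.      0.    ] 0.615
nail_jar both [ 0.3571  0.2902 -0.009   0.    ] 0.574
nail_jar side [0.3359 0.4383 0.     0.    ] 0.58
nail_jar top [0.3576 0.2788 0.     0.    ] 0.395
```

View pics/crop_s.png

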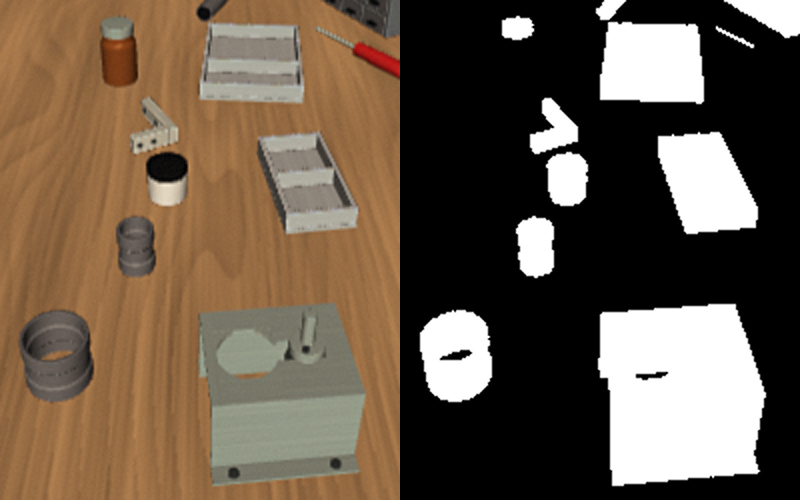

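View pics/crop_t.png

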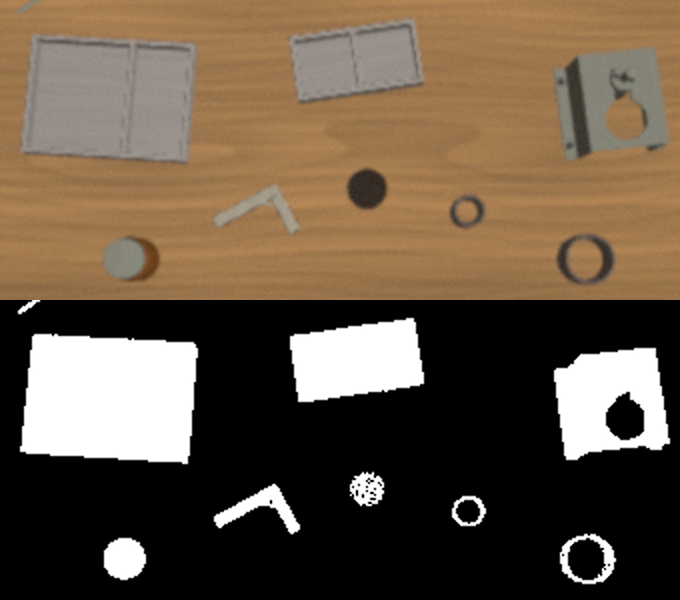

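The masks are clean, apart from the holes in the couplings and the lid. The two views disagree by about 4–6 mm in y because of calibration. I'll fill the holes, model the rack with its feet, and refine with a joint fit.

```bash
cat > m2.py <<'E'
from h import *
import pickle
from scipy.ndimage import binary_fill_holes as fh, binary_closing as bc
M['rack']=[box(-60,60,-48,48,0,80),box(-60,60,-63,63,0,4)]
ps=pickle.load(open('p0.pkl','rb'))
def mask(p):
    f=cv2.cvtColor(p['frame'],cv2.COLOR_RGB2HSV); m=(f[...,1]<85)|(f[...,2]<60); return fh(bc(m,iterations=1))
ms=[mask(p) for p in ps]
X={'rack':(.545,-.318,0,.13),'narrow_coupling':(.412,-.135,0,0),'bracket':(.401,.13,0,2.06),'screw_tub':(.4395,-.009,0,0),'small_tray':(.6095,.002,0,.134),'large_tray':(.562,.318,0,-.07),'wide_coupling':(.352,-.281,0,0)}
for n,x0 in X.items():
    yf=[3] if x0[3] else []
    for k,(pp,mm,fr) in {'both':(ps,ms,[0,1,2]+yf),'side':(ps[:1],ms[:1],[0,1]+yf),'top':(ps[1:],ms[1:],[0,1]+yf)}.items():
        q,c=fit(n,pp,mm,x0,fr); print(n,k,np.round(q,4),round(c,3))
# keyhole: orange hole centre in top view at plate z=.078
p=ps[1]; f=cv2.cvtColor(p['frame'],cv2.COLOR_RGB2HSV); h=(f[...,1]>=85)
n,l,st,ce=cv2.connectedComponentsWithStats(h[155:208,425:470].astype(np.uint8))
for s,c in zip(st,ce):
    if 20<s[4]<600: print(s,c+[425,155],ray(p,c+[425,155],.078))
a=cv2.resize(p['frame'][145:215,405:485,::-1],None,fx=5,fy=5,interpolation=cv2.INTER_CUBIC)
b=cv2.resize(ps[0]['frame'][280:380,320:420,::-1],None,fx=3.5,fy=3.5,interpolation=cv2.INTER_CUBIC)
cv2.imwrite('pics/rackz.png',np.hstack([a,b]))
E
python3 m2.py
```

```text
rack both [ 0.5457 -0.3226 -0.0033  0.0952] 0.044
rack side [ 0.5442 -0.325   0.      0.0884] 0.031
rack top [ 0.5463 -0.3218  0.      0.1033] 0.051
narrow_coupling both [ 0.4121 -0.1341 -0.0045  0.    ] 0.171
narrow_coupling side [ 0.4115 -0.1384  0.      0.    ] 0.166
narrow_coupling top [ 0.4136 -0.1342  0.      0.    ] 0.18
bracket both [ 0.4017  0.1318 -0.0045  2.0629] 0.213
bracket side [0.3994 0.1251 0.     2.0533] 0.279
bracket top [0.4021 0.1314 0.     2.0626] 0.099
screw_tub both [ 0.4392 -0.0069 -0.0058  0.    ] 0.324
screw_tub side [ 0.4394 -0.0126  0.      0.    ] 0.348
screw_tub top [ 0.44   -0.0062  0.      0.    ] 0.315
small_tray both [ 0.6094  0.0033 -0.0041  0.1389] 0.047
small_tray side [ 0.6064 -0.0018  0.      0.1306] 0.035
small_tray top [0.6103 0.0036 0.     0.1375] 0.023
large_tray both [ 0.563   0.3207 -0.0041 -0.0761] 0.054
large_tray side [ 0.5598  0.313   0.     -0.0638] 0.069
large_tray top [ 0.5637  0.3197  0.     -0.0689] 0.014
wide_coupling both [ 0.3511 -0.2811 -0.0041  0.    ] 0.087
wide_coupling side [ 0.3513 -0.2836  0.      0.    ] 0.067
wide_coupling top [ 0.353  -0.2809  0.      0.    ] 0.117
[ 0  0 24  7 55] [432.30909091 156.29090909] [ 0.60316643 -0.27814461  0.078     ]
[ 18  21  19  24 330] [452.27575758 188.62121212] [ 0.52229338 -0.3236384   0.078     ]
[  7  48  38   5 122] [452.99180328 205.7295082 ] [ 0.48027997 -0.32346139  0.078     ]
```

View pics/rackz.png

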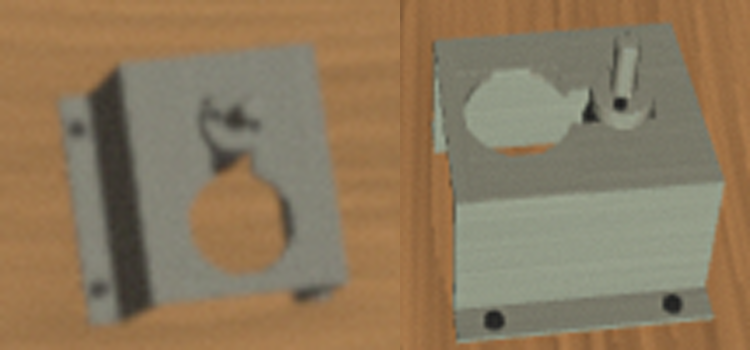

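```bash
cat > mv.py <<'E'
# print move numbers from current pose to world target (x,y,z[m], tool-x yaw)
from h import *
from bench import env
def go(*ts):
    s=env.read_state(); r=R.from_quat(s['ee_rot']); a=r.as_matrix()[:,0]; y0=np.arctan2(a[1],a[0])
    print('t',round(s['time'],2),'pos',np.round(s['tool_pos'],4),'yaw',round(y0,3),'tilt',np.round(r.as_matrix()[:,2],3),'open',round(s['opening'],4),'F',np.round(s['force'],1),'q',np.round(s['q'],2))
    for t in ts:
        tgt=R.from_euler('z',t[3])*R.from_euler('x',np.pi); y=(r.inv()*tgt).as_rotvec()
        print(t,'slide',np.round(r.inv().apply(np.array(t[:3])-s['tool_pos'])*1e3,1),'rot',np.round(y,3))
E
python3 - <<'E'
from h import *; import pickle
from mv import go
ps=pickle.load(open('p0.pkl','rb'))
print(ray(ps[0],(384.9,291.4),.122),ray(ps[0],(382.9,309.4),.092))
print(ray(ps[1],(452,170),.09), proj(ps[1],[[.568,-.3205,.122],[.568,-.3205,.09]]), proj(ps[0],[[.568,-.3205,.122],[.568,-.3205,.09]]))
go((.568,-.32,.18,.1-np.pi/2),(.568,-.32,.18,.1+np.pi/2))
E
```

```text
[ 0.56739935 -0.32406903  0.122     ] [ 0.56547651 -0.33422127  0.092     ]
[ 0.56619874 -0.32180247  0.09      ] [[454.98206459 166.72167115]
 [451.43054913 169.27502359]] [[385.01081546 289.7131296 ]
 [383.3845041  303.59651888]]
t 2.0 pos [ 0.1587 -0.6045  0.2313] yaw 0.257 tilt [ 0. -0. -1.] open 0.0853 F [ 0.3  0.5 -0.4] q [-1.32  0.35  1.63 -0.    1.16 -0.  ]
(0.568, -0.32, 0.18, -1.4707963267948965) slide [ 468.1 -171.2   51.3] rot [ 0.    -0.     1.728]
(0.568, -0.32, 0.18, 1.6707963267948966) slide [ 468.1 -171.2   51.3] rot [ 0.     0.    -1.414]
```

Units first: shifts go in shares of 0.8 m and turns go in shares of pi/2 rad. So 468 mm / 800 = 0.585, 414 mm / 800 = 0.5175, -1.414 rad / 1.5708 = -0.9002.

Emit:
arm_command(
  plan=[
    {"jaw": 0,"slide": [0.075,-0.0275,0],"delta_rot": [0,0,-0.1146]},
    {"jaw": 0,"slide": [0.1488,-0.0538,0],"delta_rot": [0,0,-0.2292]},
    {"jaw": 0,"slide": [0.2225,-0.0813,0],"delta_rot": [0,0,-0.3438]},
    {"jaw": 0,"slide": [0.2963,-0.1088,0.0063],"delta_rot": [0,0,-0.4584]},
    {"jaw": 0,"slide": [0.37,-0.135,0.0125],"delta_rot": [0,0,-0.573]},
    {"jaw": 0,"slide": [0.4438,-0.1625,0.025],"delta_rot": [0,0,-0.6875]},
    {"jaw": 0,"slide": [0.5175,-0.19,0.0375],"delta_rot": [0,0,-0.8021]},
    {"jaw": 0,"slide": [0.585,-0.2138,0.05],"delta_rot": [0,0,-0.9002]},
  ],
  grip_force=40,
)

```text
time: 3.0
tool_pos: [0.5687, -0.3195, 0.1914]
ee_rot: [0.669, 0.743, 0.0, 0.0]
force: [0.5, -0.0, 0.8]
opening: 0.085
gripper_force: 0.0
```

Run:
```python
from mv import go
from bench import imaging; import cv2
go((.567,-.321,.15,1.671),(.567,-.321,.096,1.671))
p=imaging.camera('side'); q=imaging.camera('top')
cv2.imwrite('pics/a1.png',__import__('numpy').hstack([cv2.resize(p['frame'][200:380,280:480,::-1],None,fx=2,fy=2),cv2.resize(q['frame'][110:230,390:520,::-1],None,fx=3,fy=3)]))
```

```text
t 3.0 pos [ 0.5687 -0.3195  0.1914] yaw 1.676 tilt [ 0. -0. -1.] open 0.085 F [ 0.5 -0.   0.8] q [-0.51  0.43  1.61 -0.    1.1  -0.62]
(0.567, -0.321, 0.15, 1.671) slide [-1.3 -1.9 41.4] rot [0.    0.    0.005]
(0.567, -0.321, 0.096, 1.671) slide [-1.3 -1.9 95.4] rot [0.    0.    0.005]
```

View pics/a1.png

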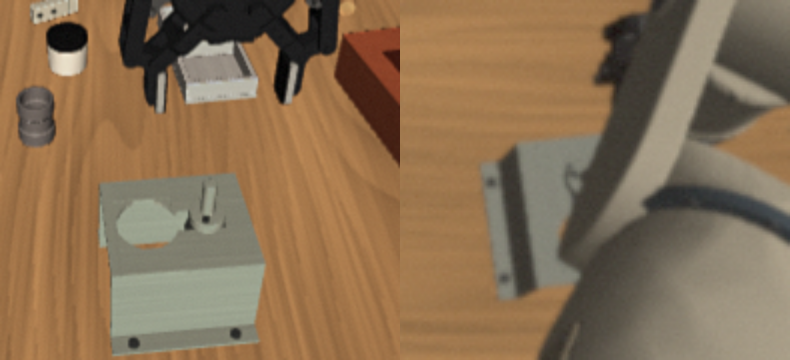

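The fingers straddle the saw in the side view, with tips at about (360,255) and (424,252). I'll use this known pose to check the side camera's bias.

Run:
```python
from h import *; import pickle
p=pickle.load(open('p0.pkl','rb'))[0]
c=np.array([.5687,-.3195,.2044]); d=np.array([np.sin(1.676),-np.cos(1.676),0])
for w in(.0425,.057):
  for lat in (-.011,.011):
    l=np.array([np.cos(1.676),np.sin(1.676),0])*lat
    print(w,lat,proj(p,[c-d*w+l,c+d*w+l]).round(1).tolist())
```

```text
0.0425 -0.011 [[362.7, 256.4], [420.7, 252.4]]
0.0425 0.011 [[360.1, 246.4], [416.2, 242.7]]
0.057 -0.011 [[352.6, 257.0], [430.4, 251.7]]
0.057 0.011 [[350.4, 247.1], [425.7, 242.1]]
```

In the tool's units: 95 mm / 800 = 0.1188, 80 mm / 800 = 0.1.

Emit:
arm_command(
  plan=[
    {"jaw": 0,"slide": [-0.0013,-0.0025,0.0563],"delta_rot": [0,0,0]},
    {"jaw": 0,"slide": [-0.0013,-0.0025,0.1],"delta_rot": [0,0,0]},
    {"jaw": 0,"slide": [-0.0013,-0.0025,0.1188],"delta_rot": [0,0,0]},
    {"jaw": 0.5,"slide": [-0.0013,-0.0025,0.1188],"delta_rot": [0,0,0]},
    {"jaw": 0.8,"slide": [-0.0013,-0.0025,0.1188],"delta_rot": [0,0,0]},
    {"jaw": 1,"slide": [-0.0013,-0.0025,0.1188],"delta_rot": [0,0,0]},
    {"jaw": 1,"slide": [-0.0013,-0.0025,0.1188],"delta_rot": [0,0,0]},
    {"jaw": 1,"slide": [-0.0013,-0.0025,0.1188],"delta_rot": [0,0,0]},
  ],
  grip_force=40,
)

```text
time: 4.1
tool_pos: [0.5658, -0.3224, 0.0974]
ee_rot: [0.671, 0.742, 0.0, 0.001]
force: [1.4, -0.2, 5.1]
opening: 0.0098
gripper_force: 40.5
```

Run:
```python
from mv import go
from bench import imaging; import cv2
go()
p=imaging.camera('side')
cv2.imwrite('pics/a2.png',cv2.resize(p['frame'][200:380,280:480,::-1],None,fx=3,fy=3,interpolation=cv2.INTER_CUBIC))
```

```text
t 4.1 pos [ 0.5658 -0.3224  0.0974] yaw 1.671 tilt [ 0.001 -0.001 -1.   ] open 0.0098 F [ 1.4 -0.2  5.1] q [-0.52  0.53  1.68 -0.    0.93 -0.62]
```

View pics/a2.png

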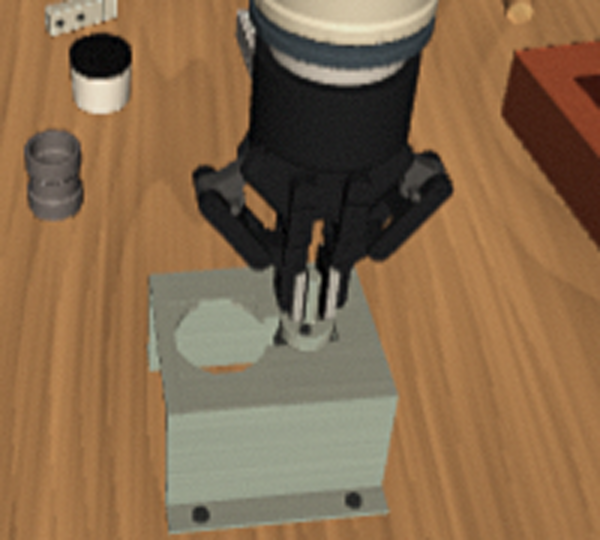

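The saw is gripped by the shank. I'll lift 3 mm, then slide 45 mm along the slot toward the wide end.

In the tool's units: -45 mm / 800 = -0.0563, -38 mm / 800 = -0.0475.

Emit:
arm_command(
  plan=[
    {"jaw": 1,"slide": [0,0,-0.0038],"delta_rot": [0,0,0]},
    {"jaw": 1,"slide": [0,0,-0.0038],"delta_rot": [0,0,0]},
    {"jaw": 1,"slide": [0,-0.0125,-0.0038],"delta_rot": [0,0,0]},
    {"jaw": 1,"slide": [0,-0.025,-0.0038],"delta_rot": [0,0,0]},
    {"jaw": 1,"slide": [0,-0.0375,-0.0038],"delta_rot": [0,0,0]},
    {"jaw": 1,"slide": [0,-0.0475,-0.0038],"delta_rot": [0,0,0]},
    {"jaw": 1,"slide": [0,-0.0563,-0.0038],"delta_rot": [0,0,0]},
    {"jaw": 1,"slide": [0,-0.0563,-0.0038],"delta_rot": [0,0,0]},
  ],
  grip_force=40,
)

```text
time: 5.15
tool_pos: [0.5199, -0.3266, 0.0995]
ee_rot: [0.671, 0.741, -0.0, -0.0]
force: [0.3, -0.4, -1.4]
opening: 0.0095
gripper_force: 40.0
```

Run:
```python
from mv import go
from bench import imaging; import cv2
go()
p=imaging.camera('side')
cv2.imwrite('pics/a3.png',cv2.resize(p['frame'][240:380,300:440,::-1],None,fx=4,fy=4,interpolation=cv2.INTER_CUBIC))
```

```text
t 5.15 pos [ 0.5199 -0.3266  0.0995] yaw 1.67 tilt [-0.  0. -1.] open 0.0095 F [ 0.3 -0.4 -1.4] q [-0.56  0.48  1.76  0.    0.9  -0.66]
```

View pics/a3.png

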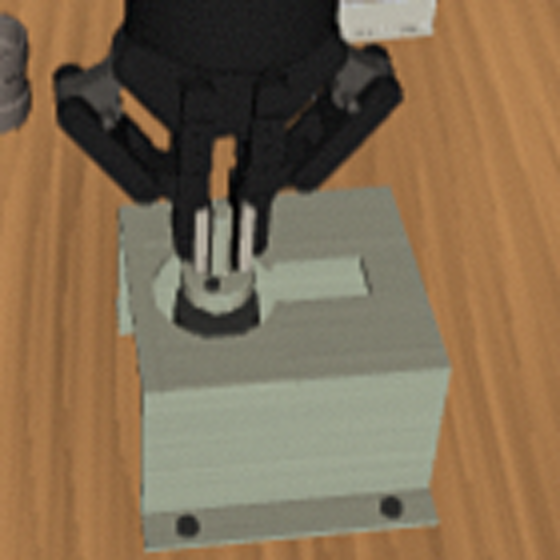

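The cup sits centred in the wide hole, at about (217,300) in the crop, and the load reads 1.4 N. I'll lift it free.

In the tool's units: -80 mm / 800 = -0.1, -72 mm / 800 = -0.09.

Emit:
arm_command(
  plan=[
    {"jaw": 1,"slide": [0,0,-0.01],"delta_rot": [0,0,0]},
    {"jaw": 1,"slide": [0,0,-0.02],"delta_rot": [0,0,0]},
    {"jaw": 1,"slide": [0,0,-0.03],"delta_rot": [0,0,0]},
    {"jaw": 1,"slide": [0,0,-0.0425],"delta_rot": [0,0,0]},
    {"jaw": 1,"slide": [0,0,-0.0575],"delta_rot": [0,0,0]},
    {"jaw": 1,"slide": [0,0,-0.075],"delta_rot": [0,0,0]},
    {"jaw": 1,"slide": [0,0,-0.09],"delta_rot": [0,0,0]},
    {"jaw": 1,"slide": [0,0,-0.1],"delta_rot": [0,0,0]},
  ],
  grip_force=40,
)

```text
time: 6.2
tool_pos: [0.5207, -0.3267, 0.1806]
ee_rot: [0.671, 0.742, 0.0, 0.0]
force: [-0.6, -0.1, -2.1]
opening: 0.0094
gripper_force: 40.0
```

Run:
```python
from mv import go
import numpy as np
c,s=np.cos(.135),np.sin(.135)
b=lambda y:(.609-s*y,.001+c*y)   # small tray local (0,y)
print(b(-.039),b(.039))
go((*b(-.039),.18,1.67),(*b(-.039),.09,1.67),(*b(-.039),.0725,1.67))
```

```text
(np.float64(0.6142490221292866), np.float64(-0.03764515191697737)) (np.float64(0.6037509778707134), np.float64(0.03964515191697737))
t 6.2 pos [ 0.5207 -0.3267  0.1806] yaw 1.671 tilt [ 0.001 -0.    -1.   ] open 0.0094 F [-0.6 -0.1 -2.1] q [-0.56  0.39  1.7   0.    1.05 -0.66]
(np.float64(0.6142490221292866), np.float64(-0.03764515191697737), 0.18, 1.67) slide [278.3 122.    0.5] rot [0.001 0.001 0.001]
(np.float64(0.6142490221292866), np.float64(-0.03764515191697737), 0.09, 1.67) slide [278.3 121.9  90.5] rot [0.001 0.001 0.001]
(np.float64(0.6142490221292866), np.float64(-0.03764515191697737), 0.0725, 1.67) slide [278.3 121.9 108. ] rot [0.001 0.001 0.001]
```

In the tool's units: 278 mm / 800 = 0.3475, 260 mm / 800 = 0.325.

Emit:
arm_command(
  plan=[
    {"jaw": 1,"slide": [0.0625,0.0275,0],"delta_rot": [0,0,0]},
    {"jaw": 1,"slide": [0.1313,0.0575,0],"delta_rot": [0,0,0]},
    {"jaw": 1,"slide": [0.2,0.0875,0],"delta_rot": [0,0,0]},
    {"jaw": 1,"slide": [0.2688,0.1175,0],"delta_rot": [0,0,0]},
    {"jaw": 1,"slide": [0.325,0.1425,0.0125],"delta_rot": [0,0,0]},
    {"jaw": 1,"slide": [0.3475,0.1525,0.0375],"delta_rot": [0,0,0]},
    {"jaw": 1,"slide": [0.3475,0.1525,0.075],"delta_rot": [0,0,0]},
    {"jaw": 1,"slide": [0.3475,0.1525,0.1],"delta_rot": [0,0,0]},
  ],
  grip_force=40,
)

```text
time: 7.2
tool_pos: [0.613, -0.038, 0.0976]
ee_rot: [0.671, 0.742, -0.001, -0.001]
force: [0.3, -0.3, -1.6]
opening: 0.0093
gripper_force: 40.0
```

Run:
```python
from mv import go
from bench import imaging; import cv2
go((.6142,-.0376,.0735,1.67))
p=imaging.camera('side')
cv2.imwrite('pics/a4.png',cv2.resize(p['frame'][120:270,310:460,::-1],None,fx=4,fy=4,interpolation=cv2.INTER_CUBIC))
```

```text
t 7.2 pos [ 0.613  -0.038   0.0976] yaw 1.671 tilt [-0.002 -0.    -1.   ] open 0.0093 F [ 0.3 -0.3 -1.6] q [-0.06  0.49  1.76 -0.    0.9  -0.16]
(0.6142, -0.0376, 0.0735, 1.67) slide [ 0.2  1.3 24.1] rot [-0.002 -0.     0.001]
```

View pics/a4.png

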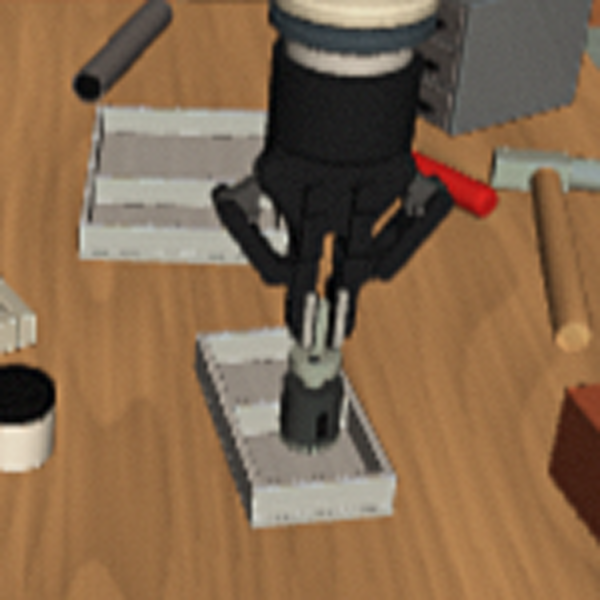

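The saw hangs over the near bay, with its cup at about (310,415) in the crop, inside the walls. I'll lower it in small steps.

In the tool's units: 24 mm / 800 = 0.03, 23 mm / 800 = 0.0288.

Emit:
arm_command(
  plan=[
    {"jaw": 1,"slide": [0,0.0013,0.0075],"delta_rot": [0,0,0]},
    {"jaw": 1,"slide": [0,0.0013,0.015],"delta_rot": [0,0,0]},
    {"jaw": 1,"slide": [0,0.0013,0.02],"delta_rot": [0,0,0]},
    {"jaw": 1,"slide": [0,0.0013,0.0238],"delta_rot": [0,0,0]},
    {"jaw": 1,"slide": [0,0.0013,0.0263],"delta_rot": [0,0,0]},
    {"jaw": 1,"slide": [0,0.0013,0.0288],"delta_rot": [0,0,0]},
    {"jaw": 1,"slide": [0,0.0013,0.03],"delta_rot": [0,0,0]},
    {"jaw": 1,"slide": [0,0.0013,0.03],"delta_rot": [0,0,0]},
  ],
  grip_force=40,
)

```text
time: 8.25
tool_pos: [0.615, -0.0376, 0.0754]
ee_rot: [0.671, 0.742, -0.0, -0.0]
force: [-0.7, 0.6, -1.2]
opening: 0.0095
gripper_force: 40.0
```

In the tool's units: 3 mm / 800 = 0.0038, 2.5 mm / 800 = 0.0031.

Emit:
arm_command(
  plan=[
    {"jaw": 1,"slide": [0,0,0.0006],"delta_rot": [0,0,0]},
    {"jaw": 1,"slide": [0,0,0.0013],"delta_rot": [0,0,0]},
    {"jaw": 1,"slide": [0,0,0.0019],"delta_rot": [0,0,0]},
    {"jaw": 1,"slide": [0,0,0.0025],"delta_rot": [0,0,0]},
    {"jaw": 1,"slide": [0,0,0.0031],"delta_rot": [0,0,0]},
    {"jaw": 1,"slide": [0,0,0.0038],"delta_rot": [0,0,0]},
    {"jaw": 1,"slide": [0,0,0.0038],"delta_rot": [0,0,0]},
    {"jaw": 1,"slide": [0,0,0.0038],"delta_rot": [0,0,0]},
  ],
)

```text
time: 9.25
tool_pos: [0.6157, -0.0377, 0.0734]
ee_rot: [0.671, 0.742, 0.0, 0.001]
force: [-0.2, -0.4, 6.5]
opening: 0.0092
gripper_force: 40.8
```

The floor contact reads 6.5 N. I'll release and rise.

In the tool's units: -110 mm / 800 = -0.1375, -80 mm / 800 = -0.1.

Emit:
arm_command(
  plan=[
    {"jaw": 0.6,"slide": [0,0,-0.0013],"delta_rot": [0,0,0]},
    {"jaw": 0.5,"slide": [0,0,-0.0013],"delta_rot": [0,0,0]},
    {"jaw": 0.4,"slide": [0,0,-0.0013],"delta_rot": [0,0,0]},
    {"jaw": 0.3,"slide": [0,0,-0.0063],"delta_rot": [0,0,0]},
    {"jaw": 0.3,"slide": [0,0,-0.0188],"delta_rot": [0,0,0]},
    {"jaw": 0.2,"slide": [0,0,-0.05],"delta_rot": [0,0,0]},
    {"jaw": 0,"slide": [0,0,-0.1],"delta_rot": [0,0,0]},
    {"jaw": 0,"slide": [0,0,-0.1375],"delta_rot": [0,0,0]},
  ],
)

```text
time: 10.25
tool_pos: [0.6155, -0.0377, 0.1849]
ee_rot: [0.671, 0.742, 0.001, 0.001]
force: [-0.2, -0.6, 0.0]
opening: 0.0854
gripper_force: 0.0
```

Run:
```python
from mv import go
go((.4125,-.136,.1,1.67),(.4125,-.136,.025,1.67))
```

```text
t 10.25 pos [ 0.6155 -0.0377  0.1849] yaw 1.671 tilt [ 0.002 -0.    -1.   ] open 0.0854 F [-0.2 -0.6  0. ] q [-0.06  0.39  1.7   0.    1.06 -0.16]
(0.4125, -0.136, 0.1, 1.67) slide [ -77.5 -212.    84.5] rot [0.002 0.    0.001]
(0.4125, -0.136, 0.025, 1.67) slide [ -77.5 -212.1  159.5] rot [0.002 0.    0.001]
```

In the tool's units: -212 mm / 800 = -0.265, -205 mm / 800 = -0.2563.

Emit:
arm_command(
  plan=[
    {"jaw": 0,"slide": [-0.025,-0.0688,0],"delta_rot": [0,0,0]},
    {"jaw": 0,"slide": [-0.05,-0.1375,0],"delta_rot": [0,0,0]},
    {"jaw": 0,"slide": [-0.075,-0.2063,0.0125],"delta_rot": [0,0,0]},
    {"jaw": 0,"slide": [-0.0963,-0.2563,0.05],"delta_rot": [0,0,0]},
    {"jaw": 0,"slide": [-0.0963,-0.265,0.1],"delta_rot": [0,0,0]},
    {"jaw": 0,"slide": [-0.0963,-0.265,0.1438],"delta_rot": [0,0,0]},
    {"jaw": 0,"slide": [-0.0963,-0.265,0.175],"delta_rot": [0,0,0]},
    {"jaw": 0,"slide": [-0.0963,-0.265,0.2],"delta_rot": [0,0,0]},
  ],
)

```text
time: 11.25
tool_pos: [0.412, -0.1356, 0.0221]
ee_rot: [0.671, 0.742, 0.0, 0.0]
force: [-0.6, 0.1, -0.0]
opening: 0.0848
gripper_force: 0.0
```

Run:
```python
from mv import go
from bench import imaging; import cv2, numpy as np
go()
p=imaging.camera('side')
cv2.imwrite('pics/a5.png',np.hstack([cv2.resize(p['frame'][190:310,240:360,::-1],None,fx=3,fy=3,interpolation=cv2.INTER_CUBIC),cv2.resize(p['frame'][150:270,320:440,::-1],None,fx=3,fy=3,interpolation=cv2.INTER_CUBIC)]))
```

```text
t 11.25 pos [ 0.412  -0.1356  0.0221] yaw 1.671 tilt [ 0. -0. -1.] open 0.0848 F [-0.6  0.1 -0. ] q [-0.32  0.4   2.18  0.    0.55 -0.42]
```

View pics/a5.png

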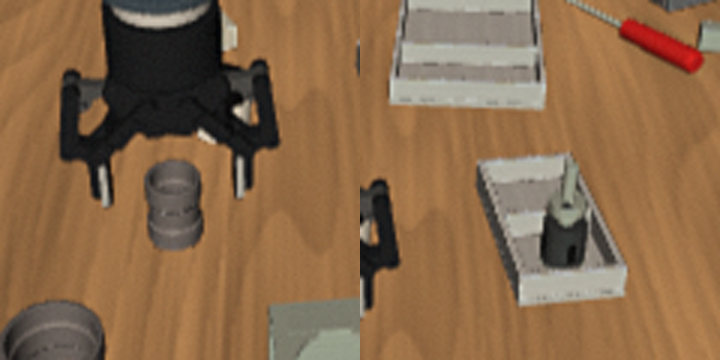

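The saw stands upright in the small tray, and the coupling is centred between the fingers at (172,200) in the crop. I'll grip and lift it.

Emit:
arm_command(
  plan=[
    {"jaw": 0.5,"slide": [0,0,0],"delta_rot": [0,0,0]},
    {"jaw": 1,"slide": [0,0,0],"delta_rot": [0,0,0]},
    {"jaw": 1,"slide": [0,0,0],"delta_rot": [0,0,0]},
    {"jaw": 1,"slide": [0,0,0],"delta_rot": [0,0,0]},
    {"jaw": 1,"slide": [0,0,0],"delta_rot": [0,0,0]},
    {"jaw": 1,"slide": [0,0,-0.01],"delta_rot": [0,0,0]},
    {"jaw": 1,"slide": [0,0,-0.025],"delta_rot": [0,0,0]},
    {"jaw": 1,"slide": [0,0,-0.05],"delta_rot": [0,0,0]},
  ],
  grip_force=35,
)

```text
time: 12.3
tool_pos: [0.4115, -0.1353, 0.0633]
ee_rot: [0.671, 0.742, -0.0, -0.0]
force: [0.2, 0.2, -0.2]
opening: 0.0381
gripper_force: 35.2
```

Run:
```python
from mv import go
go((.604,.040,.18,1.705),(.604,.040,.04,1.705))
```

```text
t 12.3 pos [ 0.4115 -0.1353  0.0633] yaw 1.671 tilt [-0.  0. -1.] open 0.0381 F [ 0.2  0.2 -0.2] q [-0.32  0.32  2.17  0.    0.66 -0.42]
(0.604, 0.04, 0.18, 1.705) slide [ 155.2  209.  -116.7] rot [-0.    -0.    -0.034]
(0.604, 0.04, 0.04, 1.705) slide [155.2 209.   23.3] rot [-0.    -0.    -0.034]
```

In the tool's units: 209 mm / 800 = 0.2613, 155 mm / 800 = 0.1938, -0.03 rad / 1.5708 = -0.0191.

Emit:
arm_command(
  plan=[
    {"jaw": 1,"slide": [0,0,-0.0625],"delta_rot": [0,0,0]},
    {"jaw": 1,"slide": [0.025,0.0338,-0.1188],"delta_rot": [0,0,0]},
    {"jaw": 1,"slide": [0.0625,0.0838,-0.1375],"delta_rot": [0,0,-0.0064]},
    {"jaw": 1,"slide": [0.1063,0.1438,-0.1375],"delta_rot": [0,0,-0.0191]},
    {"jaw": 1,"slide": [0.1475,0.1988,-0.1375],"delta_rot": [0,0,-0.0191]},
    {"jaw": 1,"slide": [0.185,0.2488,-0.1313],"delta_rot": [0,0,-0.0191]},
    {"jaw": 1,"slide": [0.1938,0.2613,-0.0875],"delta_rot": [0,0,-0.0191]},
    {"jaw": 1,"slide": [0.1938,0.2613,-0.0313],"delta_rot": [0,0,-0.0191]},
  ],
)

```text
time: 13.3
tool_pos: [0.6062, 0.0409, 0.0884]
ee_rot: [0.659, 0.752, 0.001, 0.001]
force: [-0.2, -0.5, -0.6]
opening: 0.0378
gripper_force: 35.4
```

Run:
```python
from mv import go
from bench import imaging; import cv2, numpy as np
go((.604,.040,.03,1.705))
p=imaging.camera('side')
cv2.imwrite('pics/a6.png',cv2.resize(p['frame'][110:270,300:460,::-1],None,fx=3,fy=3,interpolation=cv2.INTER_CUBIC))
```

```text
t 13.3 pos [0.6062 0.0409 0.0884] yaw 1.702 tilt [ 0.004  0.    -1.   ] open 0.0378 F [-0.2 -0.5 -0.6] q [ 0.06  0.49  1.78  0.    0.86 -0.07]
(0.604, 0.04, 0.03, 1.705) slide [-0.6 -2.5 58.4] rot [ 0.004  0.    -0.003]
```

View pics/a6.png

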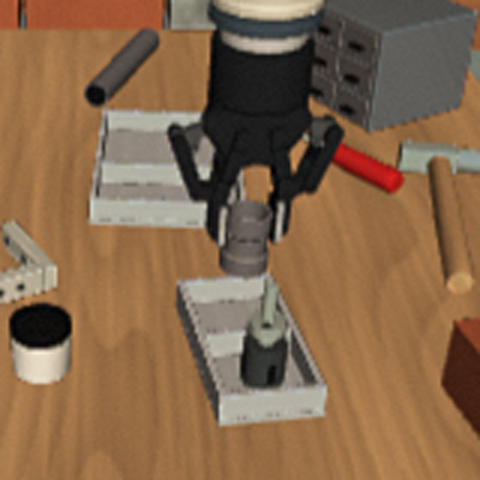

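The coupling hangs over the far bay, at about (245,240) in the crop. I'll descend.

In the tool's units: 56 mm / 800 = 0.07, 55 mm / 800 = 0.0688.

Emit:
arm_command(
  plan=[
    {"jaw": 1,"slide": [0,-0.0013,0.025],"delta_rot": [0,0,0]},
    {"jaw": 1,"slide": [0,-0.0013,0.0438],"delta_rot": [0,0,0]},
    {"jaw": 1,"slide": [0,-0.0013,0.0563],"delta_rot": [0,0,0]},
    {"jaw": 1,"slide": [0,-0.0013,0.0625],"delta_rot": [0,0,0]},
    {"jaw": 1,"slide": [0,-0.0013,0.0663],"delta_rot": [0,0,0]},
    {"jaw": 1,"slide": [0,-0.0013,0.0688],"delta_rot": [0,0,0]},
    {"jaw": 1,"slide": [0,-0.0013,0.07],"delta_rot": [0,0,0]},
    {"jaw": 1,"slide": [0,-0.0013,0.07],"delta_rot": [0,0,0]},
  ],
)

```text
time: 14.35
tool_pos: [0.6033, 0.0395, 0.0316]
ee_rot: [0.66, 0.752, 0.0, 0.0]
force: [0.1, -0.8, -0.2]
opening: 0.0379
gripper_force: 35.5
```

In the tool's units: 3.5 mm / 800 = 0.0044, 3 mm / 800 = 0.0038.

Emit:
arm_command(
  plan=[
    {"jaw": 1,"slide": [0,0,0.0006],"delta_rot": [0,0,0]},
    {"jaw": 1,"slide": [0,0,0.0013],"delta_rot": [0,0,0]},
    {"jaw": 1,"slide": [0,0,0.0019],"delta_rot": [0,0,0]},
    {"jaw": 1,"slide": [0,0,0.0025],"delta_rot": [0,0,0]},
    {"jaw": 1,"slide": [0,0,0.0031],"delta_rot": [0,0,0]},
    {"jaw": 1,"slide": [0,0,0.0038],"delta_rot": [0,0,0]},
    {"jaw": 1,"slide": [0,0,0.0044],"delta_rot": [0,0,0]},
    {"jaw": 1,"slide": [0,0,0.0044],"delta_rot": [0,0,0]},
  ],
)

```text
time: 15.35
tool_pos: [0.6033, 0.0395, 0.0296]
ee_rot: [0.66, 0.752, 0.0, 0.0]
force: [-6.0, -1.8, 18.0]
opening: 0.0378
gripper_force: 36.8
```

Contact is made. I'll ease off, release and rise.

Emit:
arm_command(
  plan=[
    {"jaw": 1,"slide": [0,0,-0.0013],"delta_rot": [0,0,0]},
    {"jaw": 0.45,"slide": [0,0,-0.0019],"delta_rot": [0,0,0]},
    {"jaw": 0.3,"slide": [0,0,-0.0019],"delta_rot": [0,0,0]},
    {"jaw": 0.3,"slide": [0,0,-0.0025],"delta_rot": [0,0,0]},
    {"jaw": 0.3,"slide": [0,0,-0.015],"delta_rot": [0,0,0]},
    {"jaw": 0.2,"slide": [0,0,-0.05],"delta_rot": [0,0,0]},
    {"jaw": 0,"slide": [0,0,-0.1125],"delta_rot": [0,0,0]},
    {"jaw": 0,"slide": [0,0,-0.1625],"delta_rot": [0,0,0]},
  ],
)

```text
time: 16.35
tool_pos: [0.6036, 0.0396, 0.1604]
ee_rot: [0.66, 0.752, 0.0, 0.0]
force: [-0.1, 0.1, -0.5]
opening: 0.0854
gripper_force: 0.0
```

Run:
```python
from mv import go
from bench import imaging; import cv2, numpy as np
go((.440,-.008,.15,1.502),(.440,-.008,.016,1.502))
p=imaging.camera('side')
for l in('narrow_coupling','screw_tub','bracket','nail_jar'): print(l,[(d['uv'],d['conf']) for d in imaging.place_of(p,l)[:2]])
from h import proj
print(proj(p,[[.6033,.0395,.006],[.44,-.008,0],[.4015,.129,0]]))
cv2.imwrite('pics/a7.png',cv2.resize(p['frame'][110:270,270:430,::-1],None,fx=3,fy=3,interpolation=cv2.INTER_CUBIC))
```

```text
t 16.35 pos [0.6036 0.0396 0.1604] yaw 1.701 tilt [ 0.001  0.    -1.   ] open 0.0854 F [-0.1  0.1 -0.5] q [ 0.06  0.4   1.74  0.    1.   -0.07]
(0.44, -0.008, 0.15, 1.502) slide [ -25.9 -168.4   10.2] rot [ 0.001 -0.     0.199]
(0.44, -0.008, 0.016, 1.502) slide [ -25.9 -168.6  144.2] rot [ 0.001 -0.     0.199]
narrow_coupling [([377.5, 218.5], 0.69)]
screw_tub [([313.3, 230.7], 0.94)]
bracket [([300.7, 199.4], 0.55)]
nail_jar [([290.7, 173.8], 0.63)]
[[378.25029091 216.99791093]
 [313.62994524 230.04547648]
 [301.64564445 199.69625024]]
```

View pics/a7.png

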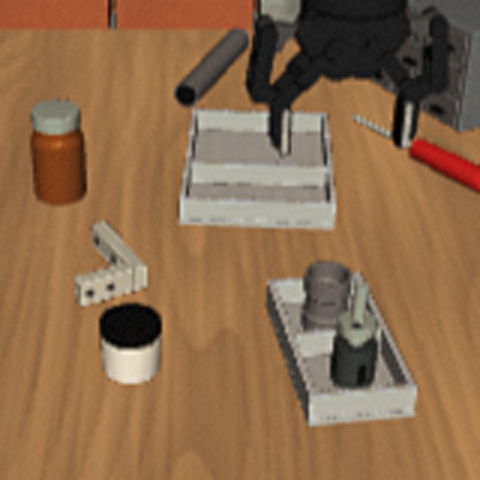

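Saw and coupling stand upright in the small tray. The predicted tub pixel (313.6,230.0) matches the network's (313.3,230.7). Next, the tub.

In the tool's units: -168 mm / 800 = -0.21, -155 mm / 800 = -0.1938, 0.2 rad / 1.5708 = 0.1273.

Emit:
arm_command(
  plan=[
    {"jaw": 0,"slide": [-0.01,-0.0688,0],"delta_rot": [0,0,0.0382]},
    {"jaw": 0,"slide": [-0.0213,-0.1375,0],"delta_rot": [0,0,0.0764]},
    {"jaw": 0,"slide": [-0.0313,-0.1938,0.0125],"delta_rot": [0,0,0.1273]},
    {"jaw": 0,"slide": [-0.0325,-0.21,0.05],"delta_rot": [0,0,0.1273]},
    {"jaw": 0,"slide": [-0.0325,-0.21,0.1],"delta_rot": [0,0,0.1273]},
    {"jaw": 0,"slide": [-0.0325,-0.21,0.1438],"delta_rot": [0,0,0.1273]},
    {"jaw": 0,"slide": [-0.0325,-0.21,0.1688],"delta_rot": [0,0,0.1273]},
    {"jaw": 0,"slide": [-0.0325,-0.21,0.18],"delta_rot": [0,0,0.1273]},
  ],
  grip_force=35,
)

```text
time: 17.6
tool_pos: [0.4383, -0.008, 0.0121]
ee_rot: [0.731, 0.682, -0.001, -0.001]
force: [-0.1, 0.1, -0.4]
opening: 0.0854
gripper_force: 0.0
```

In the tool's units: -40 mm / 800 = -0.05, -20 mm / 800 = -0.025.

Emit:
arm_command(
  plan=[
    {"jaw": 0.4,"slide": [0,0,0],"delta_rot": [0,0,0]},
    {"jaw": 1,"slide": [0,0,0],"delta_rot": [0,0,0]},
    {"jaw": 1,"slide": [0,0,0],"delta_rot": [0,0,0]},
    {"jaw": 1,"slide": [0,0,0],"delta_rot": [0,0,0]},
    {"jaw": 1,"slide": [0,0,0],"delta_rot": [0,0,0]},
    {"jaw": 1,"slide": [0,0,-0.01],"delta_rot": [0,0,0]},
    {"jaw": 1,"slide": [0,0,-0.025],"delta_rot": [0,0,0]},
    {"jaw": 1,"slide": [0,0,-0.05],"delta_rot": [0,0,0]},
  ],
  grip_force=35,
)

```text
time: 18.6
tool_pos: [0.4398, -0.008, 0.0547]
ee_rot: [0.731, 0.682, -0.0, -0.0]
force: [0.3, 0.3, -0.9]
opening: 0.0488
gripper_force: 36.5
```

Run:
```python
from mv import go
import numpy as np
c,s=np.cos(.069),-np.sin(.069)
L=lambda x,y:(round(.562+c*x-s*y,4),round(.317+s*x+c*y,4))
print(L(0,-.063))
go((*L(0,-.063),.16,1.502),(*L(0,-.063),.022,1.502))
```

```text
(np.float64(0.5577), np.float64(0.2541))
t 18.6 pos [ 0.4398 -0.008   0.0547] yaw 1.501 tilt [-0.001  0.    -1.   ] open 0.0488 F [ 0.3  0.3 -0.9] q [-0.02  0.34  2.16  0.    0.64  0.05]
(np.float64(0.5577), np.float64(0.2541), 0.16, 1.502) slide [ 269.8   99.2 -105.3] rot [-0.001  0.    -0.001]
(np.float64(0.5577), np.float64(0.2541), 0.022, 1.502) slide [269.8  99.3  32.7] rot [-0.001  0.    -0.001]
```

In the tool's units: 270 mm / 800 = 0.3375, 250 mm / 800 = 0.3125.

Emit:
arm_command(
  plan=[
    {"jaw": 1,"slide": [0,0,-0.0625],"delta_rot": [0,0,0]},
    {"jaw": 1,"slide": [0.05,0.0188,-0.1],"delta_rot": [0,0,0]},
    {"jaw": 1,"slide": [0.1188,0.0438,-0.1063],"delta_rot": [0,0,0]},
    {"jaw": 1,"slide": [0.1875,0.0688,-0.1063],"delta_rot": [0,0,0]},
    {"jaw": 1,"slide": [0.2563,0.0938,-0.1063],"delta_rot": [0,0,0]},
    {"jaw": 1,"slide": [0.3125,0.115,-0.1],"delta_rot": [0,0,0]},
    {"jaw": 1,"slide": [0.3375,0.1238,-0.0688],"delta_rot": [0,0,0]},
    {"jaw": 1,"slide": [0.3375,0.1238,-0.0313],"delta_rot": [0,0,0]},
  ],
)

```text
time: 19.6
tool_pos: [0.5588, 0.2565, 0.0796]
ee_rot: [0.731, 0.683, 0.001, 0.0]
force: [-0.4, -0.4, -1.1]
opening: 0.0489
gripper_force: 36.7
```

Run:
```python
from mv import go
from bench import imaging; import cv2, numpy as np
go((.5577,.2541,.022,1.502))
p=imaging.camera('side');q=imaging.camera('top')
cv2.imwrite('pics/a8.png',np.hstack([cv2.resize(p['frame'][90:240,270:420,::-1],None,fx=2.6,fy=2.6,interpolation=cv2.INTER_CUBIC),cv2.resize(q['frame'][130:280,140:290,::-1],None,fx=2.6,fy=2.6,interpolation=cv2.INTER_CUBIC)]))
```

```text
t 19.6 pos [0.5588 0.2565 0.0796] yaw 1.503 tilt [ 0.003  0.001 -1.   ] open 0.0489 F [-0.4 -0.4 -1.1] q [0.43 0.51 1.77 0.   0.86 0.5 ]
(0.5577, 0.2541, 0.022, 1.502) slide [-2.6 -1.1 57.6] rot [ 0.002 -0.001  0.001]
```

View pics/a8.png

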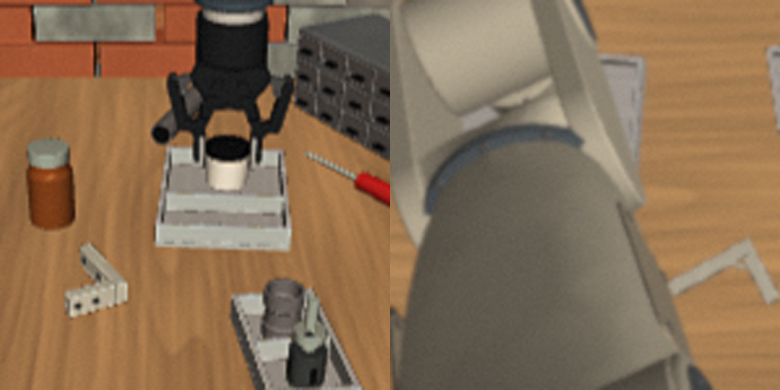

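In the tool's units: 28 mm / 800 = 0.035, 25 mm / 800 = 0.0313.

Emit:
arm_command(
  plan=[
    {"jaw": 1,"slide": [-0.0013,0,0.0188],"delta_rot": [0,0,0]},
    {"jaw": 1,"slide": [-0.0013,0,0.0313],"delta_rot": [0,0,0]},
    {"jaw": 1,"slide": [-0.0013,0,0.035],"delta_rot": [0,0,0]},
    {"jaw": 1,"slide": [-0.0013,0,0.035],"delta_rot": [0,0,0]},
    {"jaw": 1,"slide": [-0.0013,0,0.035],"delta_rot": [0,0,0]},
    {"jaw": 1,"slide": [-0.0013,0,0.035],"delta_rot": [0,0,0]},
    {"jaw": 1,"slide": [-0.0013,0,0.035],"delta_rot": [0,0,0]},
    {"jaw": 1,"slide": [-0.0013,0,0.035],"delta_rot": [0,0,0]},
  ],
)

```text
time: 20.7
tool_pos: [0.5577, 0.2534, 0.0511]
ee_rot: [0.731, 0.682, 0.0, 0.0]
force: [-0.8, 0.1, -0.3]
opening: 0.0491
gripper_force: 36.7
```

Run:
```python
from mv import go
from bench import imaging; import cv2, numpy as np
go((.5577,.2541,.022,1.502))
p=imaging.camera('side')
cv2.imwrite('pics/a9.png',cv2.resize(p['frame'][130:200,310:400,::-1],None,fx=6,fy=6,interpolation=cv2.INTER_CUBIC))
```

```text
t 20.7 pos [0.5577 0.2534 0.0511] yaw 1.501 tilt [ 0.  0. -1.] open 0.0491 F [-0.8  0.1 -0.3] q [0.42 0.55 1.79 0.   0.81 0.49]
(0.5577, 0.2541, 0.022, 1.502) slide [ 0.7 -0.  29.1] rot [ 0.    -0.    -0.001]
```

View pics/a9.png

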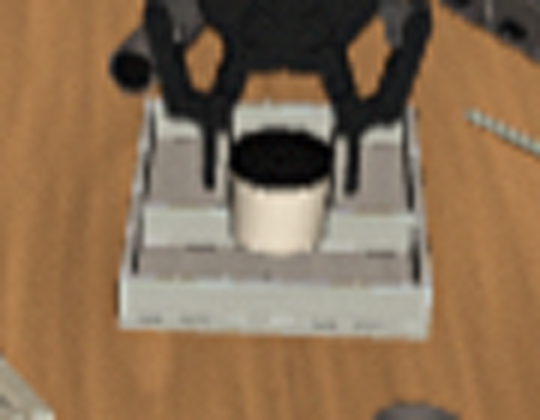

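The tub hangs about 25 mm above the near (narrow) bay, its lower edge at about (280,252) in the crop. I'll check the offset between the tub and the tray corners numerically in this same view.

Run:
```python
from h import *; import pickle
p=pickle.load(open('p0.pkl','rb'))[0]
print('tub front bottom',proj(p,[[.5577,.2284,.0363]]),'obs',356.7,172)
for q in((.562,.317,0,-.069),(.5598,.313,0,-.064),(.563,.320,0,-.069)):
    print(q,proj(p,place(np.array([[-.076,-.104,0],[.076,-.104,0],[-.076,-.104,.028],[.076,-.104,.028]]),*q)).round(1).tolist(),'obs (330,184.7)(381.3,186.3) top (330.8,177)(381.7,179)')
```

```text
tub front bottom [[356.72603959 171.00501881]] obs 356.7 172
(0.562, 0.317, 0, -0.069) [[329.8, 183.3], [381.4, 185.3], [329.8, 175.1], [382.2, 177.0]] obs (330,184.7)(381.3,186.3) top (330.8,177)(381.7,179)
(0.5598, 0.313, 0, -0.064) [[329.2, 184.1], [381.0, 185.9], [329.3, 175.8], [381.8, 177.6]] obs (330,184.7)(381.3,186.3) top (330.8,177)(381.7,179)
(0.563, 0.32, 0, -0.069) [[330.2, 182.8], [381.7, 184.8], [330.2, 174.6], [382.4, 176.5]] obs (330,184.7)(381.3,186.3) top (330.8,177)(381.7,179)
```

In the tool's units: 30 mm / 800 = 0.0375, 29 mm / 800 = 0.0363.

Emit:
arm_command(
  plan=[
    {"jaw": 1,"slide": [-0.0013,0,0.0125],"delta_rot": [0,0,0]},
    {"jaw": 1,"slide": [-0.0013,0,0.0225],"delta_rot": [0,0,0]},
    {"jaw": 1,"slide": [-0.0013,0,0.0288],"delta_rot": [0,0,0]},
    {"jaw": 1,"slide": [-0.0013,0,0.0325],"delta_rot": [0,0,0]},
    {"jaw": 1,"slide": [-0.0013,0,0.035],"delta_rot": [0,0,0]},
    {"jaw": 1,"slide": [-0.0013,0,0.0363],"delta_rot": [0,0,0]},
    {"jaw": 1,"slide": [-0.0013,0,0.0375],"delta_rot": [0,0,0]},
    {"jaw": 1,"slide": [-0.0013,0,0.0375],"delta_rot": [0,0,0]},
  ],
)

```text
time: 21.75
tool_pos: [0.5576, 0.2524, 0.021]
ee_rot: [0.731, 0.682, 0.0, -0.0]
force: [-0.6, -0.9, -1.0]
opening: 0.0489
gripper_force: 36.7
```

In the tool's units: 2.5 mm / 800 = 0.0031, 2 mm / 800 = 0.0025.

Emit:
arm_command(
  plan=[
    {"jaw": 1,"slide": [0,0,0.0006],"delta_rot": [0,0,0]},
    {"jaw": 1,"slide": [0,0,0.0013],"delta_rot": [0,0,0]},
    {"jaw": 1,"slide": [0,0,0.0019],"delta_rot": [0,0,0]},
    {"jaw": 1,"slide": [0,0,0.0025],"delta_rot": [0,0,0]},
    {"jaw": 1,"slide": [0,0,0.0031],"delta_rot": [0,0,0]},
    {"jaw": 1,"slide": [0,0,0.0031],"delta_rot": [0,0,0]},
    {"jaw": 1,"slide": [0,0,0.0031],"delta_rot": [0,0,0]},
    {"jaw": 1,"slide": [0,0,0.0031],"delta_rot": [0,0,0]},
  ],
)

```text
time: 22.75
tool_pos: [0.5577, 0.2525, 0.0207]
ee_rot: [0.731, 0.682, 0.0, 0.0]
force: [-7.2, -2.9, 22.8]
opening: 0.0489
gripper_force: 38.7
```

In the tool's units: -120 mm / 800 = -0.15, -1.5 mm / 800 = -0.0019.

Emit:
arm_command(
  plan=[
    {"jaw": 1,"slide": [0,0,-0.0019],"delta_rot": [0,0,0]},
    {"jaw": 0.3,"slide": [0,0,-0.0025],"delta_rot": [0,0,0]},
    {"jaw": 0.15,"slide": [0,0,-0.0025],"delta_rot": [0,0,0]},
    {"jaw": 0.15,"slide": [0,0,-0.0038],"delta_rot": [0,0,0]},
    {"jaw": 0.15,"slide": [0,0,-0.0188],"delta_rot": [0,0,0]},
    {"jaw": 0.1,"slide": [0,0,-0.0563],"delta_rot": [0,0,0]},
    {"jaw": 0,"slide": [0,0,-0.1125],"delta_rot": [0,0,0]},
    {"jaw": 0,"slide": [0,0,-0.15],"delta_rot": [0,0,0]},
  ],
)

```text
time: 23.75
tool_pos: [0.5583, 0.2527, 0.1413]
ee_rot: [0.731, 0.682, 0.001, 0.0]
force: [0.2, 0.6, -0.5]
opening: 0.0854
gripper_force: 0.0
```

Run:
```python
from mv import go
from h import *
from bench import imaging
g=place(np.array([[.003,-.0255,0]]),.4015,.129,0,2.06)[0]; print(g)
go((g[0],g[1],.1,2.06),(g[0],g[1],.003,2.06))
p=imaging.camera('side')
for l in('screw_tub','bracket'): print(l,[(d['uv'],d['conf']) for d in imaging.place_of(p,l)[:3]])
print(proj(p,[[.5577,.2525,.006]]))
# re-fit bracket, side view, brightness aware
import m2
```

```text
[0.42259927 0.14363116 0.        ]
t 23.75 pos [0.5583 0.2527 0.1413] yaw 1.501 tilt [ 0.002  0.001 -1.   ] open 0.0854 F [ 0.2  0.6 -0.5] q [0.42 0.43 1.74 0.   0.97 0.49]
(np.float64(0.42259926810462456), np.float64(0.14363116145250177), 0.1, 2.06) slide [-118.3 -127.8   40.9] rot [ 0.002 -0.001 -0.559]
(np.float64(0.42259926810462456), np.float64(0.14363116145250177), 0.003, 2.06) slide [-118.5 -128.   137.9] rot [ 0.002 -0.001 -0.559]
screw_tub [([355.8, 174.3], 0.74)]
bracket [([299.7, 200.1], 0.93)]
[[355.86635557 176.0168673 ]]
rack both [ 0.5457 -0.3226 -0.0033  0.0952] 0.044
rack side [ 0.5442 -0.325   0.      0.0884] 0.031
rack top [ 0.5463 -0.3218  0.      0.1033] 0.051
narrow_coupling both [ 0.4121 -0.1341 -0.0045  0.    ] 0.171
narrow_coupling side [ 0.4115 -0.1384  0.      0.    ] 0.166
narrow_coupling top [ 0.4136 -0.1342  0.      0.    ] 0.18
bracket both [ 0.4017  0.1318 -0.0045  2.0629] 0.213
bracket side [0.3994 0.1251 0.     2.0533] 0.279
bracket top [0.4021 0.1314 0.     2.0626] 0.099
screw_tub both [ 0.4392 -0.0069 -0.0058  0.    ] 0.324
screw_tub side [ 0.4394 -0.0126  0.      0.    ] 0.348
screw_tub top [ 0.44   -0.0062  0.      0.    ] 0.315
small_tray both [ 0.6094  0.0033 -0.0041  0.1389] 0.047
small_tray side [ 0.6064 -0.0018  0.      0.1306] 0.035
small_tray top [0.6103 0.0036 0.     0.1375] 0.023
large_tray both [ 0.563   0.3207 -0.0041 -0.0761] 0.054
large_tray side [ 0.5598  0.313   0.     -0.0638] 0.069
large_tray top [ 0.5637  0.3197  0.     -0.0689] 0.014
wide_coupling both [ 0.3511 -0.2811 -0.0041  0.    ] 0.087
wide_coupling side [ 0.3513 -0.2836  0.      0.    ] 0.067
wide_coupling top [ 0.353  -0.2809  0.      0.    ] 0.117
[ 0  0 24  7 55] [432.30909091 156.29090909] [ 0.60316643 -0.27814461  0.078     ]
[ 18  21  19  24 330] [452.27575758 188.62121212] [ 0.52229338 -0.3236384   0.078     ]
[  7  48  38   5 122] [452.99180328 205.7295082 ] [ 0.48027997 -0.32346139  0.078     ]
```

In the tool's units: -128 mm / 800 = -0.16, 122 mm / 800 = 0.1525, -0.56 rad / 1.5708 = -0.3565.

Emit:
arm_command(
  plan=[
    {"jaw": 0,"slide": [-0.0438,-0.0475,0],"delta_rot": [0,0,-0.0955]},
    {"jaw": 0,"slide": [-0.0875,-0.095,0],"delta_rot": [0,0,-0.2037]},
    {"jaw": 0,"slide": [-0.1313,-0.1425,0.0125],"delta_rot": [0,0,-0.3056]},
    {"jaw": 0,"slide": [-0.1475,-0.16,0.0375],"delta_rot": [0,0,-0.3565]},
    {"jaw": 0,"slide": [-0.1475,-0.16,0.0875],"delta_rot": [0,0,-0.3565]},
    {"jaw": 0,"slide": [-0.1475,-0.16,0.1313],"delta_rot": [0,0,-0.3565]},
    {"jaw": 0,"slide": [-0.1475,-0.16,0.1525],"delta_rot": [0,0,-0.3565]},
    {"jaw": 0,"slide": [-0.1475,-0.16,0.1525],"delta_rot": [0,0,-0.3565]},
  ],
  grip_force=40,
)

```text
time: 24.9
tool_pos: [0.4199, 0.143, 0.0149]
ee_rot: [0.514, 0.857, -0.002, -0.001]
force: [0.5, 0.3, -0.1]
opening: 0.0853
gripper_force: 0.0
```

Run:
```python
from mv import go
go((.4225,.1435,.003,2.06))
```

```text
t 24.9 pos [0.4199 0.143  0.0149] yaw 2.061 tilt [-0.004 -0.001 -1.   ] open 0.0853 F [ 0.5  0.3 -0.1] q [ 0.32  0.43  2.16  0.    0.55 -0.17]
(0.4225, 0.1435, 0.003, 2.06) slide [-0.8  2.6 11.9] rot [-0.004 -0.001  0.001]
```

In the tool's units: 15 mm / 800 = 0.0188, 14 mm / 800 = 0.0175.

Emit:
arm_command(
  plan=[
    {"jaw": 0,"slide": [0,0,0.01],"delta_rot": [0,0,0]},
    {"jaw": 0,"slide": [0,0,0.0175],"delta_rot": [0,0,0]},
    {"jaw": 0,"slide": [0,0,0.0188],"delta_rot": [0,0,0]},
    {"jaw": 0.6,"slide": [0,0,0.0188],"delta_rot": [0,0,0]},
    {"jaw": 1,"slide": [0,0,0.0188],"delta_rot": [0,0,0]},
    {"jaw": 1,"slide": [0,0,0.0188],"delta_rot": [0,0,0]},
    {"jaw": 1,"slide": [0,0,0.0188],"delta_rot": [0,0,0]},
    {"jaw": 1,"slide": [0,0,0.0188],"delta_rot": [0,0,0]},
  ],
  grip_force=50,
)

```text
time: 25.9
tool_pos: [0.4218, 0.1437, 0.0017]
ee_rot: [0.514, 0.858, 0.0, 0.0]
force: [-0.8, -0.5, 5.1]
opening: 0.0132
gripper_force: 49.4
```

In the tool's units: -120 mm / 800 = -0.15, -115 mm / 800 = -0.1438.

Emit:
arm_command(
  plan=[
    {"jaw": 1,"slide": [0,0,-0.0063],"delta_rot": [0,0,0]},
    {"jaw": 1,"slide": [0,0,-0.0188],"delta_rot": [0,0,0]},
    {"jaw": 1,"slide": [0,0,-0.0438],"delta_rot": [0,0,0]},
    {"jaw": 1,"slide": [0,0,-0.0813],"delta_rot": [0,0,0]},
    {"jaw": 1,"slide": [0,0,-0.1188],"delta_rot": [0,0,0]},
    {"jaw": 1,"slide": [0,0,-0.1438],"delta_rot": [0,0,0]},
    {"jaw": 1,"slide": [0,0,-0.15],"delta_rot": [0,0,0]},
    {"jaw": 1,"slide": [0,0,-0.15],"delta_rot": [0,0,0]},
  ],
)

```text
time: 26.9
tool_pos: [0.4215, 0.1436, 0.1215]
ee_rot: [0.514, 0.858, 0.0, 0.0]
force: [-0.7, -0.0, -1.7]
opening: 0.0132
gripper_force: 48.9
```

Run:
```python
from mv import go
from h import *
from bench import imaging
o=place(np.array([[0,.030,0]]),.5615,.316,0,-.069)[0]
yw=np.pi-.069
g=place(np.array([[.003,-.0255,0]]),o[0],o[1],0,yw)[0]; print(o,g)
go((g[0],g[1],.12,yw),(g[0],g[1],.008,yw))
p=imaging.camera('side'); print([(d['uv'],d['conf']) for d in imaging.place_of(p,'bracket')[:3]])
s=p  # where origin should be drawn if held rigidly
q=place(np.array([[-.003,.0255,0]]),.4225,.1435,.1205,2.06)
print(proj(p,q))
```

```text
[0.56356836 0.34592861 0.        ] [0.5623336  0.37157477 0.        ]
t 26.9 pos [0.4215 0.1436 0.1215] yaw 2.061 tilt [ 0.  0. -1.] open 0.0132 F [-0.7 -0.  -1.7] q [ 0.32  0.23  2.11  0.    0.81 -0.17]
(np.float64(0.5623336006820919), np.float64(0.37157477044399567), 0.12, 3.072592653589793) slide [134.9 231.6   1.6] rot [ 0.     0.    -1.012]
(np.float64(0.5623336006820919), np.float64(0.37157477044399567), 0.008, 3.072592653589793) slide [134.9 231.5 113.6] rot [ 0.     0.    -1.012]
[([298.4, 161.2], 0.71), ([257.3, 322.3], 0.25)]
[[299.70107021 160.53274264]]
```

The bracket is held level, found at (298.4,161.2) against a predicted (299.7,160.5). I'll carry it over the wide bay.

In the tool's units: 231 mm / 800 = 0.2888, 211 mm / 800 = 0.2638, -1.01 rad / 1.5708 = -0.643.

Emit:
arm_command(
  plan=[
    {"jaw": 1,"slide": [0.0188,0.0325,0],"delta_rot": [0,0,-0.0828]},
    {"jaw": 1,"slide": [0.0438,0.075,0],"delta_rot": [0,0,-0.1783]},
    {"jaw": 1,"slide": [0.0725,0.125,0],"delta_rot": [0,0,-0.2801]},
    {"jaw": 1,"slide": [0.1025,0.175,0],"delta_rot": [0,0,-0.382]},
    {"jaw": 1,"slide": [0.13,0.2225,0],"delta_rot": [0,0,-0.4838]},
    {"jaw": 1,"slide": [0.1538,0.2638,0],"delta_rot": [0,0,-0.5793]},
    {"jaw": 1,"slide": [0.1688,0.2888,0.0125],"delta_rot": [0,0,-0.643]},
    {"jaw": 1,"slide": [0.1688,0.2888,0.0375],"delta_rot": [0,0,-0.643]},
  ],
)

```text
time: 28.0
tool_pos: [0.5624, 0.3727, 0.09]
ee_rot: [0.035, 0.999, 0.0, 0.0]
force: [-0.3, 0.1, -1.9]
opening: 0.0129
gripper_force: 49.0
```

Run:
```python
from mv import go
from h import *
from bench import imaging
go((.5623,.3716,.05,3.0726),(.5623,.3716,.008,3.0726))
for n in('side','top'):
    p=imaging.camera(n)
    print(n,[(np.round(d['uv'],1),d['conf']) for l in('bracket','screw_tub','nail_jar') for d in imaging.place_of(p,l)[:1]])
    print(proj(p,[[.5636,.3459,.089],[.5577,.2525,.006],[.3573,.283,0]]).round(1).tolist())
```

```text
t 28.0 pos [0.5624 0.3727 0.09  ] yaw 3.072 tilt [ 0.  0. -1.] open 0.0129 F [-0.3  0.1 -1.9] q [ 0.58  0.58  1.62  0.    0.94 -0.92]
(0.5623, 0.3716, 0.05, 3.0726) slide [ 0.  -1.1 40. ] rot [ 0.     0.    -0.001]
(0.5623, 0.3716, 0.008, 3.0726) slide [ 0.1 -1.1 82. ] rot [ 0.     0.    -0.001]
side [(array([354.3, 138.3]), 0.56), (array([355.4, 178.6]), 0.59), (array([261.5, 324.7]), 0.39)]
[[357.2, 137.9], [355.9, 176.0], [290.7, 172.7]]
top [(array([177.1, 169.8]), 0.45), (array([223.8, 179.7]), 0.59), (array([211.9, 258.7]), 0.83)]
[[176.9, 173.6], [221.6, 181.3], [208.8, 259.6]]
```

Emit:
arm_command(
  plan=[
    {"jaw": 1,"slide": [0,-0.0013,0.025],"delta_rot": [0,0,0]},
    {"jaw": 1,"slide": [0,-0.0013,0.05],"delta_rot": [0,0,0]},
    {"jaw": 1,"slide": [0,-0.0013,0.0688],"delta_rot": [0,0,0]},
    {"jaw": 1,"slide": [0,-0.0013,0.0825],"delta_rot": [0,0,0]},
    {"jaw": 1,"slide": [0,-0.0013,0.0913],"delta_rot": [0,0,0]},
    {"jaw": 1,"slide": [0,-0.0013,0.0963],"delta_rot": [0,0,0]},
    {"jaw": 1,"slide": [0,-0.0013,0.0988],"delta_rot": [0,0,0]},
    {"jaw": 1,"slide": [0,-0.0013,0.0988],"delta_rot": [0,0,0]},
  ],
)

```text
time: 29.4
tool_pos: [0.562, 0.3706, 0.0127]
ee_rot: [0.035, 0.999, 0.0, 0.0]
force: [0.0, 0.1, -1.8]
opening: 0.0129
gripper_force: 49.1
```

In the tool's units: 5.5 mm / 800 = 0.0069, 5 mm / 800 = 0.0063.

Emit:
arm_command(
  plan=[
    {"jaw": 1,"slide": [0,0,0.0013],"delta_rot": [0,0,0]},
    {"jaw": 1,"slide": [0,0,0.0025],"delta_rot": [0,0,0]},
    {"jaw": 1,"slide": [0,0,0.0038],"delta_rot": [0,0,0]},
    {"jaw": 1,"slide": [0,0,0.005],"delta_rot": [0,0,0]},
    {"jaw": 1,"slide": [0,0,0.0063],"delta_rot": [0,0,0]},
    {"jaw": 1,"slide": [0,0,0.0069],"delta_rot": [0,0,0]},
    {"jaw": 1,"slide": [0,0,0.0069],"delta_rot": [0,0,0]},
    {"jaw": 1,"slide": [0,0,0.0069],"delta_rot": [0,0,0]},
  ],
)

```text
time: 30.4
tool_pos: [0.5618, 0.3705, 0.0078]
ee_rot: [0.035, 0.999, -0.0, 0.0]
force: [-2.6, -1.6, 6.6]
opening: 0.0128
gripper_force: 50.3
```

Contact reads 6.6 N. I'll release with a partial opening so the fingers stay clear of the wall, then rise.

In the tool's units: -140 mm / 800 = -0.175, -90 mm / 800 = -0.1125.

Emit:
arm_command(
  plan=[
    {"jaw": 0.7,"slide": [0,0,0],"delta_rot": [0,0,0]},
    {"jaw": 0.6,"slide": [0,0,-0.0006],"delta_rot": [0,0,0]},
    {"jaw": 0.6,"slide": [0,0,-0.0013],"delta_rot": [0,0,0]},
    {"jaw": 0.6,"slide": [0,0,-0.0038],"delta_rot": [0,0,0]},
    {"jaw": 0.6,"slide": [0,0,-0.0188],"delta_rot": [0,0,0]},
    {"jaw": 0.6,"slide": [0,0,-0.05],"delta_rot": [0,0,0]},
    {"jaw": 0.6,"slide": [0,0,-0.1125],"delta_rot": [0,0,0]},
    {"jaw": 0.6,"slide": [0,0,-0.175],"delta_rot": [0,0,0]},
  ],
)

```text
time: 31.4
tool_pos: [0.5617, 0.3704, 0.149]
ee_rot: [0.035, 0.999, 0.0, -0.0]
force: [0.2, 0.5, 0.7]
opening: 0.0343
gripper_force: 0.0
```

In the tool's units: 240 mm / 800 = 0.3, 220 mm / 800 = 0.275.

Emit:
arm_command(
  plan=[
    {"jaw": 0.6,"slide": [0.0375,0,-0.0375],"delta_rot": [0,0,0]},
    {"jaw": 0.6,"slide": [0.075,0,-0.075],"delta_rot": [0,0,0]},
    {"jaw": 0.6,"slide": [0.125,0,-0.1],"delta_rot": [0,0,0]},
    {"jaw": 0.6,"slide": [0.175,0,-0.1],"delta_rot": [0,0,0]},
    {"jaw": 0.6,"slide": [0.225,0,-0.1],"delta_rot": [0,0,0]},
    {"jaw": 0.6,"slide": [0.275,0,-0.1],"delta_rot": [0,0,0]},
    {"jaw": 0.6,"slide": [0.3,0,-0.1],"delta_rot": [0,0,0]},
    {"jaw": 0.6,"slide": [0.3,0,-0.1],"delta_rot": [0,0,0]},
  ],
)

```text
time: 32.4
tool_pos: [0.322, 0.3877, 0.2277]
ee_rot: [0.035, 0.999, 0.0, 0.0]
force: [0.7, -0.6, 0.8]
opening: 0.0342
gripper_force: 0.0
```

Run:
```python
from mv import go
from h import *
from bench import imaging
import cv2
go()
P={'bracket':(.5636,.3459,.006),'screw_tub':(.5577,.2525,.006),'hole_saw':(.615,-.0377,.006),'narrow_coupling':(.6033,.0395,.006),'nail_jar':(.3573,.283,0),'wide_coupling':(.352,-.281,0)}
for n in('side','top'):
    p=imaging.camera(n); cv2.imwrite(f'pics/end_{n}.png',p['frame'][...,::-1])
    for l,w in P.items(): print(n,l,[(np.round(d['uv'],1).tolist(),d['conf']) for d in imaging.place_of(p,l)[:2]],proj(p,[w])[0].round(1))
    # white bracket pixels in side/top: fit yaw/pos against tray via brightness
```

```text
t 32.4 pos [0.322  0.3877 0.2277] yaw 3.072 tilt [ 0.001  0.001 -1.   ] open 0.0342 F [ 0.7 -0.6  0.8] q [ 0.87  0.17  1.89 -0.    1.08 -0.63]
side bracket [([355.5, 162.9], 0.75)] [356.1 161.9]
side screw_tub [([355.4, 174.9], 0.62)] [355.9 176. ]
side hole_saw [([364.5, 339.9], 0.72), ([388.3, 239.8], 0.57)] [386.5 235.9]
side narrow_coupling [([379.4, 218.2], 0.53)] [378.3 217. ]
side nail_jar [([288.7, 173.8], 0.65)] [290.7 172.7]
side wide_coupling [([255.1, 322.4], 0.74)] [260.1 320.2]
top bracket [([185.9, 177.7], 0.83)] [185.5 179.4]
top screw_tub [([221.3, 178.9], 0.79)] [221.6 181.3]
top hole_saw [([332.3, 161.1], 0.67)] [333.5 158.6]
top narrow_coupling [([302.4, 163.6], 0.58)] [303.9 163.3]
top nail_jar [([209.7, 262.4], 0.97)] [208.8 259.6]
top wide_coupling [([428.9, 256.8], 0.67)] [430.5 259.6]
```

Both views place every piece within a few pixels of where it was released, and each floor contact came at the expected height. The jar and wide coupling haven't moved. I'll hand in.

```bash
python3 -c "
from bench import env
print(env.sign_off())"
```

```text
the job is handed in; nothing more can be done
None
```

I handed the job in at about 32 s: all four pieces are set down in their bays and the wide coupling and jar are where they stood, as far as the final camera checks show; no verdict came back.

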